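# Make up the lapping kit and the microscope kit

### The arm

A 6-joint arm with a two-finger parallel gripper is mounted at the origin on the work surface. World frame = base frame: x ahead of the robot, y to its left, z up, the work surface at z = 0. Lengths are in mm, angles in degrees, forces in N, time in s.
With the tool pointing down it reaches from about 150 to 775 mm from the base axis. Payload 6.1 kg.
Tool frame: the origin (TCP) lies at the very end of the fingers, on their centre line; the grasp point (between the pads) lies bot.grasp_offset behind it (bot.grasp_offset is the distance from the TCP to the grasp point, in mm); z points along the fingers, y is the line along which they close (so a half turn about z gives the same grasp; the last joint's range is limited). The gripper opens to 85 mm and grips with 20 to 120 N. Pads are 22 mm wide; open, the fingers measure 114 mm over their backs; the gripper's body (76 mm by 85 mm) begins 54 mm behind the grasp point. The pads swing forward as they close: fully open they stand 13 mm farther back than shut.
Start: joints at [74.886, 7.208, -2.269, 80.523, 0, 90], TCP at [136.888, 506.823, 231.295] pointing down, gripper open.
Joint ranges: [-155.77, 155.77], [-54.66, 111.73], [-72.52, 77.12], [-102.08, 115.82], [-83.92, 84.16], [-180, 180]. Speed limits (degrees/s): [136.94, 136.94, 172.46, 180, 180, 180].

### API

Orientations are given as a 3x3 rotation matrix whose columns are the frame's x, y, z axes.
In Python, from cell import bot gives the robot as it stands. The module is installed in compiled form; this text tells all that it offers.
- The arm moves only by the shell command python3 -m creep 'ROWS' [OPENING] [FORCE]. ROWS is text: rows parted by semicolons, each of 4 numbers parted by spaces: the shift along the tool's x, y, z in units of 30 mm (1.0 is 30 mm), then the turn about the tool's z in rad. A call has exactly 5 rows; each row shifts and turns the commanded pose from where the row before left it, along the tool's axes as they then stand; what a row does not reach is not made up. A row lasts 1/10 s, in which the tool goes at most 50 mm and 8.59 degrees, less where a joint would pass 70% of its speed; a pose out of reach is approached as far as the arm can. A call is refused whole if a number of a shift passes 1 or a number of a turn 0.15, either way. A call with a gripper value outside its range is refused whole. OPENING is the opening, from -1 (shut) to 1 (fully open), set as the call begins (- or left out, the last holds). The fingers move at their own pace and stop on an object; FORCE is the grip in N (left out, the last holds). Time passes only in rows, so rows that do not move let the fingers close, or fill a call up. It gives the time, the measured TCP pose, the force, the opening and the grip force at its end, in the units of the state.
- bot.sense(): the state, without advancing time (a new reading comes with each control period).
- bot.camera(name): name is "side" or "top" or "wrist"; returns the picture (384x512x3 uint8, red, green, blue); there is no depth.
- bot.camera_params(name): a dict with "vertical_fov" (degrees; the focal length in pixels is half the picture's height over the tangent of half this angle, whatever the lens; pixels are square), "cx", "cy" (the principal point, pixels), "dist_coeffs" ([k1, k2, p1, p2, k3] as OpenCV has them; the pictures are not rectified), "pose" (4x4, takes a point from camera to world coordinates); the wrist camera has in their place "mount" (4x4, takes a point from camera to tool coordinates, whose origin is the TCP and whose axes are the flange's). Camera axes: x right, y down, z forward; pixel columns grow to the right and rows downward; lengths in mm; the calibration is good to about 2 mm. A picture is of the moment at which its call begins: read the wrist's pose just before it. camera_params takes no time and is no camera call.
- bot.job_done(): hands the job in; it is judged then, once.
The state is a dict: "time": time; "joint_pos": joint angles; "joint_velocities": joint speeds; "joint_torque": joint torques, N m; "tool_pos": TCP position; "ee_rot": TCP orientation; "force": force on the tool from outside, world axes, zero at the start; "ft_torque": the same for the moment, N m; "finger_gap": finger opening in mm; "finger_force": force on a finger pad.
Only numpy, scipy, OpenCV 4.12 (cv2) and the standard library are available. Lean on these libraries where they do the work, as an engineer would, in place of code of your own. Each camera call takes 0.05 s, during which the arm holds its last target. There are 200 camera calls.

### The job

Make up two kits from the stock on the bench: into the white two-bay plastic tub go the sawn rock billet and the full one of the three identical grit jars, one to each bay, either way round; into the metal tray go the slide mailer, lying along the long bay, and the microscope eyepiece, in the short square bay. Lift the jars to feel which one is full and leave the empty ones standing where they were; set each thing flat on the floor of its bay the same way up as you found it.

Things in the scene. Friction and masses are not known exactly. Their poses are not given: they have to be found in the camera images.
- jar_1: one of three identical closed wide-mouth grit jars: white round body 54 mm in diameter, grey screw cap 53 mm, 80 mm tall in all; origin at the centre of its underside, z up. Only one of the three is full (about 360 to 480 g); the other two are empty (60 to 90 g). They look the same and the numbering says nothing about which is full
- jar_2: one of three identical closed wide-mouth grit jars: white round body 54 mm in diameter, grey screw cap 53 mm, 80 mm tall in all; origin at the centre of its underside, z up. Only one of the three is full (about 360 to 480 g); the other two are empty (60 to 90 g). They look the same and the numbering says nothing about which is full
- jar_3: one of three identical closed wide-mouth grit jars: white round body 54 mm in diameter, grey screw cap 53 mm, 80 mm tall in all; origin at the centre of its underside, z up. Only one of the three is full (about 360 to 480 g); the other two are empty (60 to 90 g). They look the same and the numbering says nothing about which is full
- billet: sawn block of speckled brown-grey rock, 46 mm (its x) by 28 mm (its y) by 38 mm tall, 100 to 160 g; origin at the centre of its underside, z up. Grip it across the 28 mm
- mailer: closed white plastic slide mailer (flat oblong box), 86 mm long (its x) by 34 mm wide (its y) by 30 mm tall, 80 g; origin at the centre of its underside, z up. Grip it across the 34 mm
- eyepiece: microscope eyepiece standing on its broad black end: black part 38 mm in diameter narrowing to 33 mm, up to 34 mm height; above it a bare metal barrel 23 mm in diameter up to 66 mm height; 110 g; origin at the centre of its underside, z up
- tub: kit tub for the lapping machine, white plastic, fixed, 190 mm (its x) by 120 mm (its y), walls 24 mm high and 3 mm thick with a thin rim 5 mm outward, floor 3 mm thick; a divider 22 mm high across its middle makes two equal bays, each 90 mm (x) by 114 mm (y), with centres at x = -46 mm and x = +46 mm, y = 0. Origin at the centre of its underside, z up
- scope_tray: kit tray for the microscope, bare metal, fixed, 197 mm (its x) by 78 mm (its y), walls 16 mm high and 3 mm thick, floor 3 mm thick; a divider 15 mm high makes a long bay 116 mm (x) by 72 mm (y) with its centre at x = -37.5 mm, and a square bay 72 by 72 mm with its centre at x = +59.5 mm, both at y = 0. Origin at the centre of its underside, z up
Things that resemble listed ones, but are neither listed nor needed, are in the scene too. Leave any brown, green or pink look-alike of the jar_2 alone.

How it is judged:
By the outcome, as a careful person would: the job done as asked, in the order asked, and still so for the second after the job is handed in, with the robot touching nothing.
It also fails if it takes over 136 s, if anything falls off the work surface, if the arm or the gripper's body presses on something with over 40 N, if the wrist force passes 120 N, or if a joint passes its speed limit or range.

## Working session

There is one attempt and no reset: what is moved stays moved. The work goes in short steps, Python scripts to look and compute and a shell command to move; the robot and the scene stay as the last step left them, time stands still between calls to the robot, and variables do not carry over. Pictures are saved under pics/ and viewed, at most 16 in all, crops included, and the job is handed in when it is done.

```bash
mkdir -p pics
cat > h.py <<'E'
import numpy as np, cv2
from cell import bot
def K(p):
    f=192/np.tan(np.radians(p["vertical_fov"]/2)); return np.array([[f,0,p["cx"]],[0,f,p["cy"]],[0,0,1.]])
def ray(name,uv,pose=None):
    p=bot.camera_params(name)
    T=np.array(p["pose"]) if "pose" in p else pose@np.array(p["mount"])
    q=cv2.undistortPoints(np.array(uv,float).reshape(-1,1,2),K(p),np.array(p["dist_coeffs"],float)).reshape(-1,2)
    d=np.c_[q,np.ones(len(q))]@T[:3,:3].T
    return T[:3,3],d
def plane(name,uv,z,pose=None):
    o,d=ray(name,uv,pose); return o+d*((z-o[2])/d[:,2])[:,None]
def proj(name,P,pose=None):
    p=bot.camera_params(name)
    T=np.array(p["pose"]) if "pose" in p else pose@np.array(p["mount"])
    Ti=np.linalg.inv(T); r,_=cv2.Rodrigues(Ti[:3,:3])
    return cv2.projectPoints(np.array(P,float).reshape(-1,3),r,Ti[:3,3],K(p),np.array(p["dist_coeffs"],float))[0].reshape(-1,2)
def wpose():
    s=bot.sense(); T=np.eye(4); T[:3,:3]=np.array(s["ee_rot"]); T[:3,3]=s["tool_pos"]; return T
E
python3 - <<'E'
from h import *
np.set_printoptions(precision=3,suppress=True)
T=wpose()
for n in("top","side","wrist"):
    im=bot.camera(n); cv2.imwrite(f"pics/{n}0.png",im[:,:,::-1]); p=bot.camera_params(n); print(n,p)
a=cv2.imread("pics/top0.png");cv2.imwrite("pics/top0b.png",cv2.resize(a,(800,600),interpolation=cv2.INTER_CUBIC))
print(bot.sense(),bot.grasp_offset)
E
```

```text
top {'vertical_fov': 52.15311821115977, 'cx': 254.59264850325474, 'cy': 194.66855489005806, 'dist_coeffs': array([-0.037,  0.   ,  0.   ,  0.   ,  0.   ]), 'pose': array([[  0.009,  -0.975,   0.221, 305.518],
       [ -1.   ,  -0.009,   0.003,  -8.358],
       [ -0.001,  -0.221,  -0.975, 994.401],
       [  0.   ,   0.   ,   0.   ,   1.   ]])}
side {'vertical_fov': 54.77945275783349, 'cx': 252.81183842680605, 'cy': 193.03044807526223, 'dist_coeffs': array([-0.055,  0.   ,  0.   ,  0.   ,  0.   ]), 'pose': array([[ -0.954,  -0.175,   0.241, 305.791],
       [ -0.298,   0.527,  -0.796, 708.118],
       [  0.012,  -0.831,  -0.556, 542.421],
       [  0.   ,   0.   ,   0.   ,   1.   ]])}
wrist {'vertical_fov': 63.809627356839066, 'cx': 260.9653214814676, 'cy': 193.6773029537895, 'dist_coeffs': array([-0.034,  0.   ,  0.   ,  0.   ,  0.   ]), 'mount': array([[  -0.   ,   -0.956,   -0.295,   74.124],
       [   1.   ,   -0.   ,    0.   ,   -0.604],
       [  -0.   ,   -0.295,    0.956, -142.249],
       [   0.   ,    0.   ,    0.   ,    1.   ]])}
{'time': 0.15, 'joint_pos': array([74.886,  7.237, -2.313, 80.524, -0.001, 90.   ]), 'joint_velocities': array([-0.037,  0.023,  0.109,  0.011, -0.024, -0.03 ]), 'joint_torque': array([  0.   , -43.628,  35.315,   0.014,  -0.   ,  -0.   ]), 'tool_pos': array([136.808, 506.536, 230.679]), 'ee_rot': array([[-0.965,  0.261, -0.   ],
       [ 0.261,  0.965, -0.001],
       [-0.   , -0.001, -1.   ]]), 'force': array([ 0.579, -0.262,  0.658]), 'ft_torque': array([-0.008, -0.008,  0.011]), 'finger_force': 0.0, 'finger_gap': 85.25869115655966} 18.700000000000003
```

View pics/top0b.png

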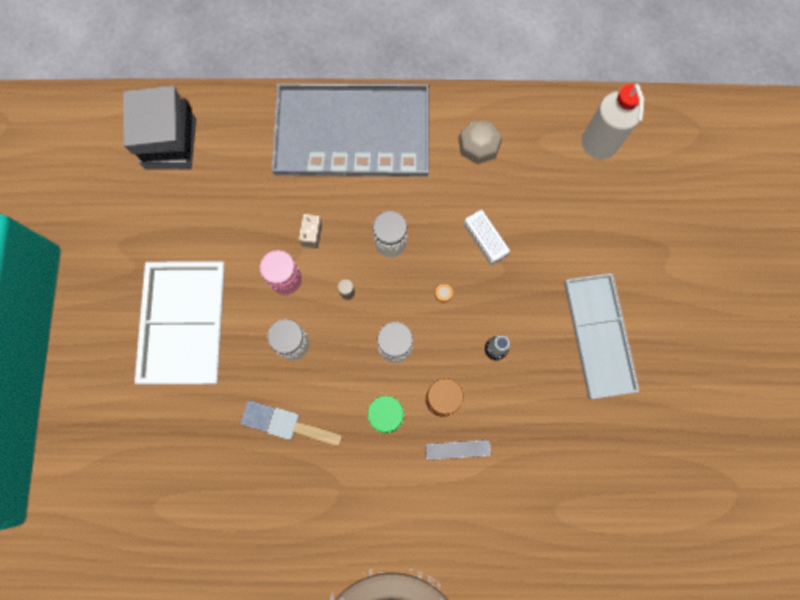

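View pics/side0.png

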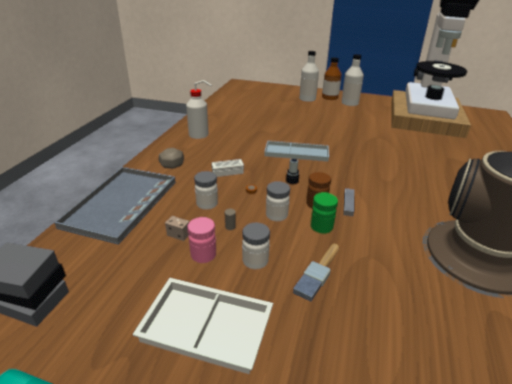

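Run:
```python
import cv2,numpy as np
for n in("top","side"):
    a=cv2.imread(f"pics/{n}0.png"); h=cv2.cvtColor(a,cv2.COLOR_BGR2HSV)
    m=(h[:,:,1]<95).astype(np.uint8)
    k,l,s,c=cv2.connectedComponentsWithStats(m)
    print(n)
    for i in range(1,k):
        if 40<s[i,4]<9000: print(i,s[i],c[i].round(1))
a=cv2.imread("pics/top0.png")
cv2.imwrite("pics/c1.png",cv2.resize(a[125:265,165:345],None,fx=4.2,fy=4.2,interpolation=cv2.INTER_CUBIC))
a=cv2.imread("pics/side0.png")
cv2.imwrite("pics/c2.png",cv2.resize(a[140:280,150:350],None,fx=4,fy=4,interpolation=cv2.INTER_CUBIC))
```

```text
top
2 [ 174   53  101   60 5967] [224.6  82.7]
3 [  79   54   47   55 2110] [101.2  81.3]
4 [294  77  27  27 566] [306.7  90. ]
5 [238 135  23  30 554] [249.4 149.1]
6 [297 134  30  36 564] [310.9 151.4]
8 [191 137  15  22 261] [198.2 147.3]
11 [166 160  26  26 422] [177.1 170.8]
13 [ 30 167   8  59  59] [ 33.5 196. ]
14 [  86  167   58   79 4208] [114.9 206.3]
15 [ 361  175   48   81 2595] [384.6 214.9]
17 [216 179  11  13 105] [221.1 184.4]
19 [281 183   7   8  43] [283.8 186.6]
22 [171 204  27  27 549] [184.1 216.8]
23 [241 205  24  27 495] [252.5 218.4]
24 [311 214  16  16 189] [318.4 221.5]
30 [154 256  64  28 768] [178.5 270.1]
33 [272 281  42  14 458] [292.6 287.3]
39 [215 364  71  20 883] [250.6 376.2]
side
2 [ 264  140   66   43 1291] [296.1 154.1]
3 [159 148  24  20 384] [170.8 157.5]
5 [ 194  159   50   50 1261] [214.  181.1]
6 [266 181  24  40 849] [277.2 200.4]
8 [343 188  12  28 291] [348.9 201.5]
9 [225 209  10  21 182] [229.9 218.6]
10 [165 216  25  24 421] [177.  227.4]
11 [ 242  222   28   47 1156] [255.3 244.9]
12 [293 261  38  40 875] [311.4 280.2]
13 [ 132  277  142   97 8569] [205.8 323.9]
```

View pics/c1.png

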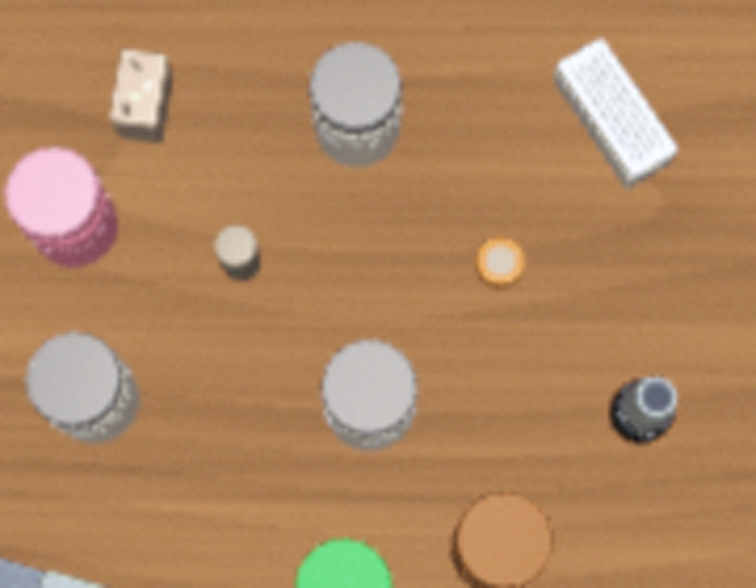

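View pics/c2.png

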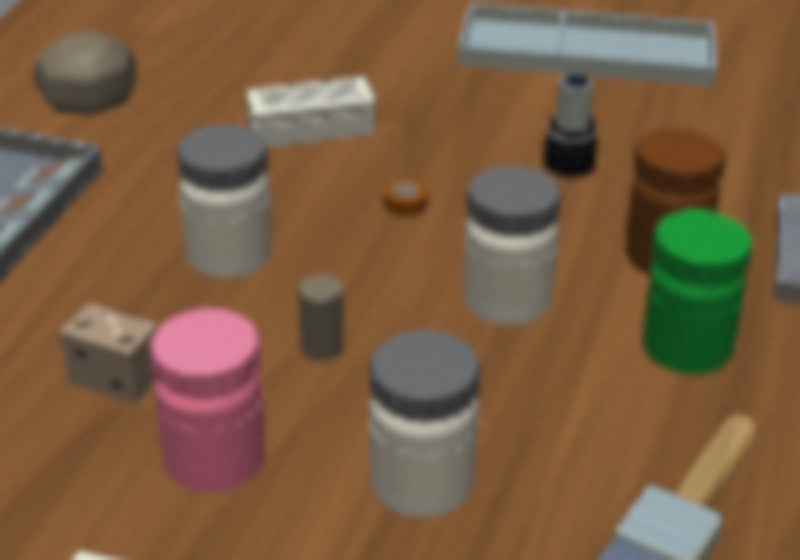

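Candidates (top, 512‑wide px): grey-capped jars A (250,145), B (182,215), C (253,217), against the pink (178,171), green (247,264) and brown (285,254) look-alikes. Billet is the sawn block at (198,147), not the round rock (307,90) or the small core (221,184). Mailer is the white box at (312,151), not the whetstone (293,287). Eyepiece is at (320,220), and the tub and tray are at (115,206) and (385,215). The crops confirm these choices.

Run:
```python
from h import *
np.set_printoptions(precision=1,suppress=True)
c=lambda L:np.array(L)/4.2+[165-.4,125-.4]
g=lambda L:np.array(L)/1.5625-.2
s=lambda L:np.array(L)/4+[150-.4,140-.4]
print("jars",plane("top",c([(356,85),(72,378),(370,386)]),80))
print("jars side",plane("side",s([(223,155),(425,372),(513,198)]),80)[[0,1,2]])
print("eye",plane("top",c([(657,397)]),66),plane("side",s([(576,82)]),66))
for n,P,z in(("billet",c([(123,49),(167,55),(158,128),(111,122)]),38),("mailer",c([(602,39),(677,147),(630,178),(556,70)]),30),
 ("tub",g([(145,262),(223,262),(217,383),(136,383)]),24),("tray",g([(566,280),(612,274),(637,391),(591,398)]),16)):
    q=plane("top",P,z)[:,:2]; r=cv2.minAreaRect(q.astype(np.float32)); print(n,q.mean(0),[np.linalg.norm(q[i]-q[i-1]).round(1) for i in range(4)],
     "angles", [np.degrees(np.arctan2(*(q[i]-q[i-1])[::-1])).round(1) for i in range(4)])
print("billet/mailer side",plane("side",s([(108,331)]),38),plane("side",s([(310,100)]),30))
```

```text
jars [[638.    8.2  80. ]
 [462.4 166.1  80. ]
 [459.5  -1.8  80. ]]
jars side [[632.8  21.5  80. ]
 [459.9 175.8  80. ]
 [457.1  12.4  80. ]]
eye [[ 456.9 -165.4   66. ]] [[ 456.3 -160.2   66. ]]
billet [650.  141.6] [np.float64(47.7), np.float64(27.6), np.float64(47.4), np.float64(29.1)] angles [np.float64(-6.3), np.float64(-97.8), np.float64(175.6), np.float64(82.9)]
mailer [ 642.7 -151.3] [np.float64(35.7), np.float64(83.0), np.float64(35.6), np.float64(82.2)] angles [np.float64(-54.4), np.float64(-147.5), np.float64(124.4), np.float64(32.5)]
tub [494.  347.4] [np.float64(200.3), np.float64(130.5), np.float64(199.6), np.float64(129.8)] angles [np.float64(1.6), np.float64(-89.6), np.float64(-178.6), np.float64(90.7)]
tray [ 479.8 -336.3] [np.float64(195.9), np.float64(78.3), np.float64(195.1), np.float64(75.5)] angles [np.float64(8.9), np.float64(-81.8), np.float64(-171.9), np.float64(98.7)]
billet/mailer side [[648.7 148.5  38. ]] [[ 639.8 -140.1   30. ]]
```

```bash
cat > to.py <<'E'
# usage: to.py x y z [yaw of tool y]; prints total shifts in units (tool axes now) and turn (rad) 
import sys; from h import *
a=[float(v) for v in sys.argv[1:]]; T=wpose(); R=T[:3,:3]
s=bot.sense(); yaw=np.degrees(np.arctan2(R[1,1],R[0,1]))
print("t",round(s["time"],2),"pos",T[:3,3].round(1),"yaw",yaw.round(1),"j6",s["joint_pos"][5].round(0),"gap",round(s["finger_gap"],1),"F",np.round(s["force"],1),"ff",round(s["finger_force"],1))
if len(a)>=3: print("units",(R.T@(np.array(a[:3])-T[:3,3])/30).round(3))
if len(a)>3:
    d=(a[3]-yaw+90)%180-90; print("turn rad (half-turn free)",np.radians(-d).round(3))
    th=np.radians(yaw+d); y=np.array([np.cos(th),np.sin(th),0]); z=np.array([0,0,-1]); R2=np.c_[np.cross(y,z),y,z]
    if len(a)>=3: print("units after turn",(R2.T@(np.array(a[:3])-T[:3,3])/30).round(3))
E
R='-.79 -.29 0 0'
python3 -m creep '-.79 -.29 0 0;-.79 -.29 0 0;-.79 -.29 0 0;-.79 -.29 0 0;-.79 -.29 0 0' 1 40
for i in 1 2 3 4; do python3 -m creep '-.79 -.29 0 0;-.79 -.29 0 0;-.79 -.29 0 0;-.79 -.29 0 0;-.79 -.29 0 0' >/dev/null; done
for i in 1 2; do python3 -m creep '0 0 0 .14;0 0 0 .14;0 0 0 .14;0 0 0 .14;0 0 0 .14' >/dev/null; done
python3 -m creep '0 0 0 0;0 0 0 0;0 0 0 0;0 0 0 0;0 0 0 0'
python3 to.py 650 145 150 -7
python3 - <<'E'
from h import *
T=wpose(); im=bot.camera("wrist"); cv2.imwrite("pics/w1.png",im[:,:,::-1]); np.save("w1.npy",T)
E
```

```text
time: 0.65
tool_pos: [240.6, 433.2, 231.0]
ee_rot: [[-0.965, 0.261, -0.0], [0.261, 0.965, -0.0], [0.0, -0.001, -1.0]]
force: [-0.0, -0.9, -0.5]
finger_gap: 85.4
finger_force: 0.0
time: 4.15
tool_pos: [652.2, 142.3, 231.3]
ee_rot: [[0.092, 0.996, -0.0], [0.996, -0.092, -0.0], [-0.0, -0.0, -1.0]]
force: [0.3, 0.2, 0.6]
finger_gap: 85.6
finger_force: 0.0
t 4.15 pos [652.2 142.3 231.3] yaw -5.3 j6 108.0 gap 85.6 F [0.3 0.2 0.6] ff 0.0
units [ 0.082 -0.08   2.709]
turn rad (half-turn free) 0.03
units after turn [ 0.079 -0.082  2.709]
```

View pics/w1.png

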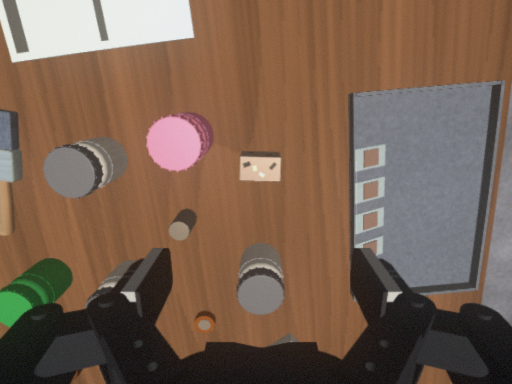

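The wrist view shows the billet at (260,169), jar A's cap at (261,287), jar B's at (73,170) and the pink look-alike at (177,141).

Run:
```python
from h import *
np.set_printoptions(precision=1,suppress=True)
T=np.load("w1.npy")
a=cv2.imread("pics/w1.png"); m=(cv2.cvtColor(a,cv2.COLOR_BGR2HSV)[:,:,2]>140).astype(np.uint8); m[:140]=0;m[190:]=0;m[:,:225]=0;m[:,300:]=0
m=cv2.morphologyEx(m,cv2.MORPH_CLOSE,np.ones((7,7)))
r=cv2.minAreaRect(max(cv2.findContours(m,0,2)[0],key=cv2.contourArea)); b=cv2.boxPoints(r); print(r)
q=plane("wrist",b,38,T)[:,:2]; print("billet",q.mean(0),q[1]-q[0],q[2]-q[1])
print("jar A,B",plane("wrist",[(262,287),(73,170)],80,T)); 
print("tub corner",plane("wrist",[(193,38)],24,T),"top:",plane("top",[(217/1.5625-.2,383/1.5625-.2),(223/1.5625-.2,262/1.5625-.2)],24))
```

```text
((262.0, 164.5), (49.0, 74.0), 90.0)
billet [654.6 146.3] [79.7 -7.4] [ -3.1 -55.2]
jar A,B [[642.8  19.   80. ]
 [469.5 167.7  80. ]]
tub corner [[595.5 283.6  24. ]] top: [[394.9 279.9  24. ]
 [594.4 284.7  24. ]]
```

Run:
```python
from h import *
np.set_printoptions(precision=1,suppress=True)
T=np.load("w1.npy")
print("billet",plane("wrist",[(240,156),(281,157),(281,181),(240,181),(260.5,168.8)],38,T))
print("jarA",plane("wrist",[(261,287),(261,291)],80,T))
for n,uv in(("jarA",(638,8.2,80)),("jarA2",(643,19,80)),("A base",(638,8.2,0)),("bil",(650,141.6,38))):
    print(n,"top",proj("top",uv),"side",proj("side",uv),"wrist",proj("wrist",uv,T))
a=cv2.imread("pics/w1.png")
b=cv2.resize(a[130:320,200:330],None,fx=3,fy=3,interpolation=cv2.INTER_CUBIC)
t=cv2.resize(cv2.imread("pics/top0.png")[125:175,180:270],None,fx=5,fy=5,interpolation=cv2.INTER_CUBIC)
c=np.zeros((570,850,3),np.uint8); c[:,:390]=b; c[:250,395:845]=t
s=cv2.resize(cv2.imread("pics/side0.png")[165:245,160:235],None,fx=4,fy=4,interpolation=cv2.INTER_CUBIC); c[250:570,395:695]=s
cv2.imwrite("pics/cmp.png",c[:,:800])
```

```text
billet [[631.5 158.6  38. ]
 [676.3 153.4  38. ]
 [674.3 126.2  38. ]
 [628.4 130.4  38. ]
 [652.6 142.2  38. ]]
jarA [[641.7  19.1  80. ]
 [641.3  14.   80. ]]
jarA top [[249.4 144.8]] side [[205.6 175.3]] wrist [[258.6 295.7]]
jarA2 top [[245.  142.9]] side [[201.8 177.1]] wrist [[262.1 287. ]]
A base top [[249.8 155.2]] side [[207.4 202.3]] wrist [[259.  259.9]]
bil top [[197.9 145.6]] side [[177.5 220.4]] wrist [[258.2 169.6]]
```

View pics/cmp.png

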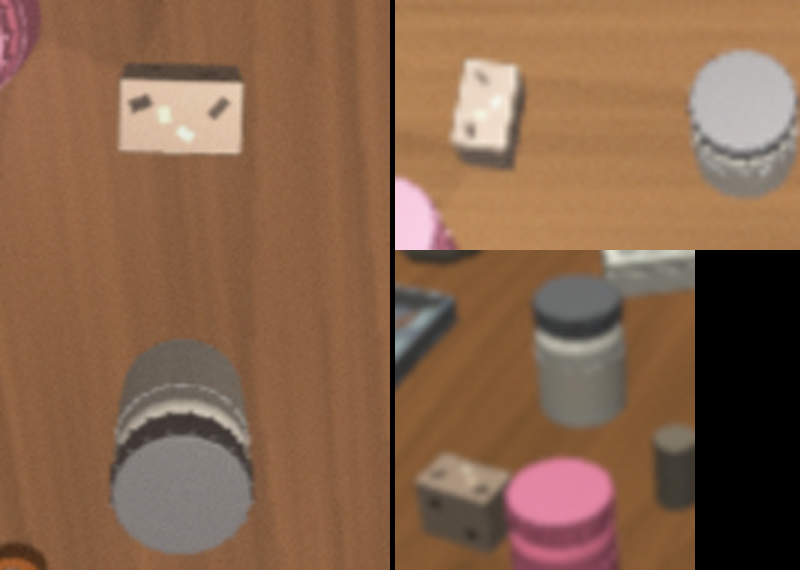

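The jar cap centre is really at (260,295) in the wrist view, so wrist and top agree to about 3 mm. The billet's long side lies along the tool's y, so I need a 90° turn. The arm is already above its centre.

```bash
for i in 1 2; do python3 -m creep '0 0 .5 -.142;0 0 .5 -.142;0 0 .5 -.142;0 0 .5 -.142;0 0 .5 -.142' 0.6 40 >/dev/null; done
python3 -m creep '0 0 0 -.142;0 0 0 0;0 0 0 0;0 0 0 0;0 0 0 0' >/dev/null
python3 to.py 652 142 5 84
python3 - <<'E'
from h import *
T=wpose(); im=bot.camera("wrist"); cv2.imwrite("pics/w2.png",im[:,:,::-1]); np.save("w2.npy",T)
E
```

```text
t 5.7 pos [652.5 142.4  81.8] yaw 84.1 j6 18.0 gap 68.2 F [ 0.4  0.8 -0.2] ff 0.0
units [ 0.016 -0.016  2.56 ]
turn rad (half-turn free) 0.002
units after turn [ 0.014 -0.015  2.56 ]
```

View pics/w2.png

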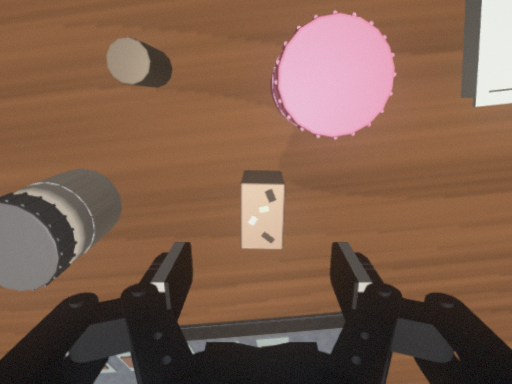

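```bash
python3 -m creep '0 0 .51 0;0 0 .51 0;0 0 .51 0;0 0 .51 0;0 0 .51 0' >/dev/null
python3 -m creep '0 0 0 0;0 0 0 0;0 0 0 0;0 0 0 0;0 0 0 0' -1 40
python3 -m creep '0 0 0 0;0 0 0 0;0 0 0 0;0 0 0 0;0 0 0 0'
python3 -m creep '0 0 -.9 0;0 0 -.9 0;0 0 -.9 0;0 0 -.9 0;0 0 -.9 0'
python3 to.py 540 349 11 90
```

```text
time: 6.75
tool_pos: [652.8, 142.5, 5.8]
ee_rot: [[-0.995, 0.102, 0.002], [0.102, 0.995, 0.0], [-0.002, 0.001, -1.0]]
force: [0.7, 0.5, 1.8]
finger_gap: 27.4
finger_force: 39.6
time: 7.25
tool_pos: [652.8, 142.5, 5.8]
ee_rot: [[-0.995, 0.102, 0.002], [0.102, 0.995, 0.0], [-0.002, 0.0, -1.0]]
force: [-1.0, -1.0, 6.5]
finger_gap: 27.8
finger_force: 40.0
time: 7.75
tool_pos: [651.6, 142.2, 140.1]
ee_rot: [[-0.995, 0.102, -0.001], [0.102, 0.995, -0.0], [0.001, -0.0, -1.0]]
force: [0.2, 1.2, -0.5]
finger_gap: 27.4
finger_force: 39.5
t 7.75 pos [651.6 142.2 140.1] yaw 84.2 j6 18.0 gap 27.4 F [ 0.2  1.2 -0.5] ff 39.5
units [4.395 6.48  4.307]
turn rad (half-turn free) -0.102
units after turn [3.72  6.892 4.304]
```

```bash
python3 -m creep '0 0 0 -.1;.37 .69 0 0;.37 .69 0 0;.37 .69 0 0;.37 .69 0 0' >/dev/null
python3 -m creep '.37 .69 0 0;.37 .69 0 0;.37 .69 0 0;.37 .69 0 0;.37 .69 0 0'>/dev/null
python3 -m creep '.37 .69 0 0;0 0 0 0;0 0 0 0;0 0 0 0;0 0 0 0'
python3 to.py 540 349 10 90
python3 - <<'E'
from h import *
T=wpose(); im=bot.camera("wrist"); cv2.imwrite("pics/w3.png",im[:,:,::-1]); np.save("w3.npy",T)
E
```

```text
time: 9.25
tool_pos: [541.9, 348.7, 139.6]
ee_rot: [[-1.0, 0.003, -0.0], [0.003, 1.0, -0.0], [0.0, -0.0, -1.0]]
force: [-0.3, -0.0, -1.0]
finger_gap: 27.3
finger_force: 39.7
t 9.25 pos [541.9 348.7 139.6] yaw 89.8 j6 33.0 gap 27.3 F [-0.3 -0.  -1. ] ff 39.7
units [0.063 0.012 4.321]
turn rad (half-turn free) -0.003
units after turn [0.064 0.011 4.321]
```

View pics/w3.png

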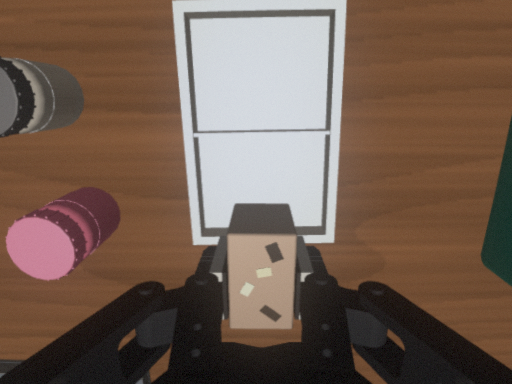

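```bash
python3 -m creep '.06 0 .6 0;0 0 .6 0;0 0 .6 0;0 0 .6 0;0 0 .6 0' >/dev/null
python3 -m creep '0 0 .5 0;0 0 .4 0;0 0 .3 0;0 0 .13 0;0 0 0 0' >/dev/null
python3 -m creep '0 0 0 0;0 0 0 0;0 0 0 0;0 0 0 0;0 0 0 0'
```

```text
time: 10.8
tool_pos: [539.8, 349.6, 10.1]
ee_rot: [[-1.0, 0.002, 0.0], [0.002, 1.0, 0.0], [-0.0, 0.0, -1.0]]
force: [-0.4, -0.4, -1.4]
finger_gap: 27.6
finger_force: 39.7
```

```bash
python3 -m creep '0 0 .04 0;0 0 0 0;0 0 0 0;0 0 0 0;0 0 0 0' 
python3 -m creep '0 0 0 0;0 0 0 0;0 0 -.2 0;0 0 -.5 0;0 0 -.9 0' 0.05 >/dev/null
python3 -m creep '0 0 -.9 0;0 0 -.9 0;0 0 -.9 0;0 0 -.7 0;.3 -.76 0 0' >/dev/null
python3 -m creep '.3 -.76 0 0;.3 -.76 0 0;.3 -.76 0 0;.3 -.76 0 0;.3 -.76 0 0' 1 >/dev/null
python3 -m creep '.3 -.76 0 0;.3 -.76 0 0;0 0 0 0;0 0 0 0;0 0 0 0' >/dev/null
python3 to.py 464 167 23 90
python3 - <<'E'
from h import *
T=wpose(); im=bot.camera("wrist"); cv2.imwrite("pics/w4.png",im[:,:,::-1]); np.save("w4.npy",T)
print(proj("wrist",[(464,167,80),(491,167,80),(464,194,80),(437,167,80),(459.5,-1.8,80)],T).round(0))
im=bot.camera("top"); cv2.imwrite("pics/t4.png",im[:,:,::-1])
E
```

```text
time: 11.3
tool_pos: [539.9, 349.6, 8.8]
ee_rot: [[-1.0, 0.002, 0.0], [0.002, 1.0, 0.0], [-0.0, 0.0, -1.0]]
force: [0.6, -0.3, 0.3]
finger_gap: 27.4
finger_force: 39.8
t 13.3 pos [468.  167.9 159.5] yaw 89.9 j6 20.0 gap 85.5 F [-0.8  0.3 -1. ] ff 0.0
units [ 0.139 -0.033  4.549]
turn rad (half-turn free) -0.001
units after turn [ 0.133 -0.03   4.549]
[[261. 196.]
 [261. 229.]
 [297. 196.]
 [261. 161.]
 [ 40. 191.]]
```

View pics/w4.png

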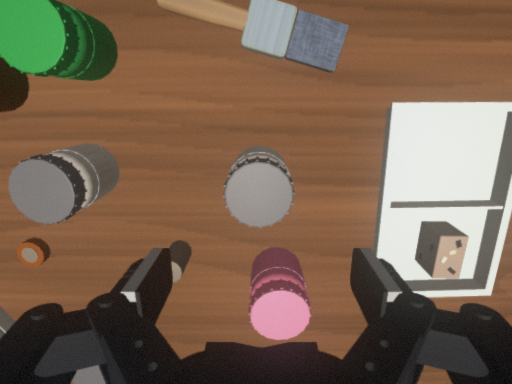

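```bash
python3 -m creep '.23 -.08 .6 0;0 0 .6 0;0 0 .6 0;0 0 .6 0;0 0 .6 0' >/dev/null
python3 -m creep '0 0 .6 0;0 0 .5 0;0 0 .3 0;0 0 .15 0;0 0 0 0'
python3 -m creep '0 0 0 0;0 0 0 0;0 0 0 0;0 0 0 0;0 0 0 0' -1 40
python3 -m creep '0 0 0 0;0 0 0 0;0 0 0 0;0 0 0 0;0 0 0 0'
for i in 1 2; do python3 -m creep '0 0 -.3 0;0 0 -.2 0;0 0 0 0;0 0 0 0;0 0 0 0'; done
python3 -m creep '0 0 0 0;0 0 0 0;0 0 0 0;0 0 0 0;0 0 0 0'
```

```text
time: 14.4
tool_pos: [460.4, 165.1, 21.9]
ee_rot: [[-1.0, 0.001, -0.001], [0.001, 1.0, -0.0], [0.001, -0.0, -1.0]]
force: [0.3, 0.2, -0.1]
finger_gap: 85.3
finger_force: 0.0
time: 14.9
tool_pos: [461.1, 165.1, 23.3]
ee_rot: [[-1.0, 0.002, 0.002], [0.002, 1.0, 0.001], [-0.002, 0.001, -1.0]]
force: [-2.0, -0.8, 7.0]
finger_gap: 52.7
finger_force: 38.6
time: 15.4
tool_pos: [461.1, 165.1, 23.2]
ee_rot: [[-1.0, 0.002, 0.002], [0.002, 1.0, 0.001], [-0.002, 0.001, -1.0]]
force: [-0.7, -0.5, 6.1]
finger_gap: 52.6
finger_force: 38.6
time: 15.9
tool_pos: [460.4, 164.8, 37.0]
ee_rot: [[-1.0, 0.002, -0.0], [0.002, 1.0, -0.0], [0.0, -0.0, -1.0]]
force: [-0.2, -0.0, 0.5]
finger_gap: 52.2
finger_force: 38.4
time: 16.4
tool_pos: [460.4, 164.9, 52.1]
ee_rot: [[-1.0, 0.002, -0.0], [0.002, 1.0, -0.0], [0.0, -0.0, -1.0]]
force: [0.6, -0.9, -0.0]
finger_gap: 52.7
finger_force: 38.5
time: 16.9
tool_pos: [460.5, 164.9, 52.2]
ee_rot: [[-1.0, 0.002, -0.0], [0.002, 1.0, 0.0], [0.0, 0.0, -1.0]]
force: [0.0, -0.5, 0.2]
finger_gap: 52.3
finger_force: 38.5
```

```bash
python3 -m creep '0 0 .3 0;0 0 .3 0;0 0 .2 0;0 0 .15 0;0 0 .03 0' >/dev/null
python3 -m creep '0 0 0 0;0 0 0 0;0 0 0 0;0 0 0 0;0 0 0 0'
python3 -m creep '0 0 0 0;0 0 0 0;0 0 0 0;0 0 0 0;0 0 -.2 0' 1 >/dev/null
python3 -m creep '0 0 -.7 0;0 0 -.9 0;0 0 -.9 0;0 0 -.9 0;0 0 -.9 0' >/dev/null
python3 -m creep '0 -.7 0 0;0 -.7 0 0;0 -.7 0 0;0 -.7 0 0;0 -.7 0 0' >/dev/null
python3 -m creep '0 -.7 0 0;0 -.7 0 0;0 -.5 0 0;0 0 0 0;0 0 0 0' >/dev/null
python3 to.py 458 2 22 90
python3 - <<'E'
from h import *
T=wpose(); im=bot.camera("wrist"); cv2.imwrite("pics/w5.png",im[:,:,::-1])
print(proj("wrist",[(458,2,80),(461,165,80),(641,9.5,80)],T).round(0))
E
```

```text
time: 17.9
tool_pos: [460.2, 164.8, 23.2]
ee_rot: [[-1.0, 0.002, -0.0], [0.002, 1.0, -0.0], [0.0, -0.0, -1.0]]
force: [-4.1, 0.2, 7.5]
finger_gap: 52.9
finger_force: 39.2
t 19.9 pos [460.3   2.9 158.1] yaw 89.8 j6 1.0 gap 85.1 F [-0.5  0.   0.6] ff 0.0
units [ 0.078 -0.033  4.537]
turn rad (half-turn free) -0.003
units after turn [ 0.076 -0.031  4.537]
[[261. 199.]
 [473. 202.]
 [269. 384.]]
```

View pics/w5.png

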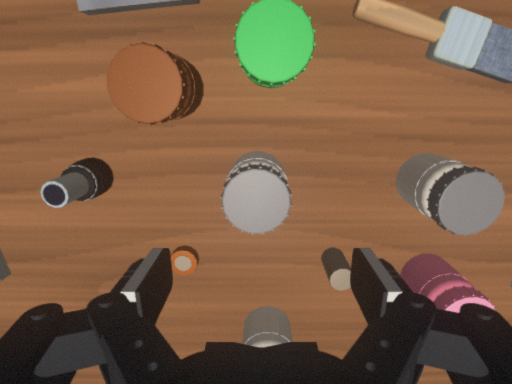

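```bash
python3 -m creep '.08 -.13 .6 0;0 0 .6 0;0 0 .6 0;0 0 .6 0;0 0 .6 0' >/dev/null
python3 -m creep '0 0 .6 0;0 0 .5 0;0 0 .3 0;0 0 .12 0;0 0 0 0'
python3 -m creep '0 0 0 0;0 0 0 0;0 0 0 0;0 0 0 0;0 0 0 0' -1 40 >/dev/null
python3 -m creep '0 0 0 0;0 0 0 0;0 0 0 0;0 0 0 0;0 0 0 0'
for i in 1 2; do python3 -m creep '0 0 -.3 0;0 0 -.2 0;0 0 0 0;0 0 0 0;0 0 0 0'; done
python3 -m creep '0 0 0 0;0 0 0 0;0 0 0 0;0 0 0 0;0 0 0 0'
```

```text
time: 20.95
tool_pos: [457.7, -0.6, 22.1]
ee_rot: [[-1.0, 0.001, -0.0], [0.001, 1.0, 0.0], [0.0, 0.0, -1.0]]
force: [0.2, 0.0, -1.1]
finger_gap: 85.2
finger_force: 0.0
time: 21.95
tool_pos: [458.4, -0.9, 23.3]
ee_rot: [[-1.0, 0.002, 0.002], [0.002, 1.0, 0.0], [-0.002, 0.0, -1.0]]
force: [-1.3, 0.3, 5.5]
finger_gap: 52.9
finger_force: 40.8
time: 22.45
tool_pos: [457.5, -1.0, 36.9]
ee_rot: [[-1.0, 0.002, -0.001], [0.002, 1.0, -0.0], [0.001, -0.0, -1.0]]
force: [0.9, -0.1, -4.3]
finger_gap: 52.3
finger_force: 42.1
time: 22.95
tool_pos: [457.7, -1.0, 52.1]
ee_rot: [[-1.0, 0.002, -0.0], [0.002, 1.0, -0.0], [0.0, -0.0, -1.0]]
force: [-0.2, -0.2, -4.5]
finger_gap: 52.7
finger_force: 42.1
time: 23.45
tool_pos: [457.8, -1.0, 52.1]
ee_rot: [[-1.0, 0.002, -0.0], [0.002, 1.0, -0.0], [0.0, -0.0, -1.0]]
force: [0.3, 0.2, -4.9]
finger_gap: 53.0
finger_force: 42.1
```

```bash
python3 -m creep '0 0 -.5 0;0 0 -.8 0;0 0 -.8 0;0 0 -.8 0;0 0 -.6 0' >/dev/null
python3 -m creep '.02 .4 0 0;.02 .7 0 0;.02 .7 0 0;.02 .7 0 0;.02 .7 0 0' >/dev/null
python3 -m creep '.02 .7 0 0;.02 .7 0 0;.02 .7 0 0;.02 .7 0 0;.02 .7 0 0' >/dev/null
python3 -m creep '.02 .7 0 0;.02 .7 0 0;.02 .7 0 0;.02 .7 0 0;.02 .7 0 0' >/dev/null
python3 -m creep '.02 .7 0 0;.02 .7 0 0;0 .03 0 0;0 0 0 0;0 0 0 0' >/dev/null
python3 to.py 448 348 27 90
```

```text
t 25.95 pos [447.7 347.5 156.4] yaw 89.9 j6 38.0 gap 52.7 F [-0.5  0.6 -3.3] ff 42.5
units [-0.016  0.021  4.313]
turn rad (half-turn free) -0.002
units after turn [-0.011  0.016  4.313]
```

```bash
python3 -m creep '0 0 .6 0;0 0 .6 0;0 0 .6 0;0 0 .6 0;0 0 .6 0' >/dev/null
python3 -m creep '0 0 .6 0;0 0 .4 0;0 0 .2 0;0 0 .1 0;0 0 0 0'
python3 -m creep '0 0 .02 0;0 0 0 0;0 0 0 0;0 0 0 0;0 0 0 0'
```

```text
time: 26.95
tool_pos: [448.4, 347.9, 28.4]
ee_rot: [[-1.0, 0.002, 0.0], [0.002, 1.0, 0.0], [-0.0, 0.0, -1.0]]
force: [-0.0, -0.2, -3.7]
finger_gap: 52.7
finger_force: 42.5
time: 27.45
tool_pos: [448.3, 348.0, 27.7]
ee_rot: [[-1.0, 0.002, 0.0], [0.002, 1.0, 0.0], [-0.0, 0.0, -1.0]]
force: [0.2, 0.5, -3.6]
finger_gap: 52.8
finger_force: 42.5
```

```bash
python3 -m creep '0 0 .04 0;0 0 0 0;0 0 0 0;0 0 0 0;0 0 0 0'
python3 -m creep '0 0 0 0;0 0 0 0;0 0 0 0;0 0 -.2 0;0 0 -.5 0' .8 >/dev/null
python3 -m creep '0 0 -.8 0;0 0 -.8 0;0 0 -.8 0;0 0 -.8 0;0 0 -.8 0' >/dev/null
for i in 1 2 3 4; do python3 -m creep '-.27 -.7 0 0;-.27 -.7 0 0;-.27 -.7 0 0;-.27 -.7 0 0;-.27 -.7 0 0' >/dev/null; done
python3 -m creep '-.27 -.7 0 0;-.27 -.7 0 0;-.27 -.6 0 0;-.27 -.6 0 0;0 0 0 -.1' >/dev/null
python3 -m creep '0 0 0 -.1;0 0 0 -.1;0 0 0 -.1;0 0 0 -.1;0 0 0 -.1' .4 >/dev/null
python3 -m creep '0 0 0 0;0 0 0 0;0 0 0 0;0 0 0 0;0 0 0 0' >/dev/null
python3 to.py 644 -150 5 124
python3 - <<'E'
from h import *
T=wpose(); im=bot.camera("wrist"); cv2.imwrite("pics/w6.png",im[:,:,::-1]); np.save("w6.npy",T)
print(proj("wrist",[(644,-150,30)],T).round(0))
im=bot.camera("top"); cv2.imwrite("pics/t6.png",im[:,:,::-1])
E
```

```text
time: 27.95
tool_pos: [448.2, 347.9, 26.4]
ee_rot: [[-1.0, 0.002, 0.0], [0.002, 1.0, -0.0], [-0.0, -0.0, -1.0]]
force: [0.5, -0.1, -3.3]
finger_gap: 52.8
finger_force: 42.6
t 32.45 pos [ 641.7 -150.4  167.4] yaw 124.2 j6 -47.0 gap 59.7 F [ 0.2 -0.1  0.5] ff 0.0
units [-0.071 -0.031  5.413]
turn rad (half-turn free) 0.004
units after turn [-0.071 -0.03   5.413]
[[261. 184.]]
```

View pics/w6.png

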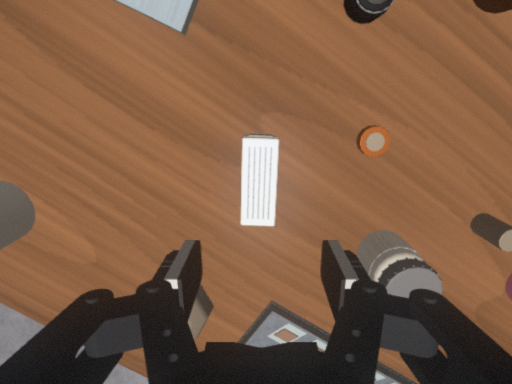

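```bash
python3 -m creep '-.02 -.07 0 .035;0 0 .7 0;0 0 .7 0;0 0 .7 0;0 0 .7 0' >/dev/null
python3 -m creep '0 0 .7 0;0 0 .7 0;0 0 .6 0;0 0 .43 0;0 0 .2 0' >/dev/null
python3 -m creep '0 0 0 0;0 0 0 0;0 0 0 0;0 0 0 0;0 0 0 0' -1 40 >/dev/null
python3 -m creep '0 0 0 0;0 0 0 0;0 0 0 0;0 0 0 0;0 0 0 0'
python3 -m creep '0 0 -.5 0;0 0 -.8 0;0 0 -.8 0;0 0 -.8 0;0 0 -.8 0' >/dev/null
python3 -m creep '0 0 -.6 0;0 0 0 0;0 0 0 0;0 0 0 0;0 0 0 0'
python3 to.py 443 -342 9 98.4
```

```text
time: 34.55
tool_pos: [643.9, -152.0, 5.3]
ee_rot: [[-0.846, -0.534, 0.001], [-0.534, 0.846, -0.0], [-0.001, -0.001, -1.0]]
force: [-0.5, 0.4, 4.9]
finger_gap: 33.5
finger_force: 41.1
time: 35.55
tool_pos: [642.7, -151.6, 131.9]
ee_rot: [[-0.846, -0.534, -0.002], [-0.534, 0.846, 0.001], [0.002, 0.002, -1.0]]
force: [0.2, -0.1, -1.9]
finger_gap: 33.6
finger_force: 40.4
t 35.55 pos [ 642.7 -151.6  131.9] yaw 122.3 j6 -46.0 gap 33.6 F [ 0.2 -0.1 -1.9] ff 40.4
units [ 9.008 -1.819  4.111]
turn rad (half-turn free) 0.417
units after turn [ 7.511 -5.305  4.098]
```

```bash
python3 -m creep '0 0 0 .139;0 0 0 .139;0 0 0 .139;.68 -.48 0 0;.68 -.48 0 0' >/dev/null
python3 -m creep '.68 -.48 0 0;.68 -.48 0 0;.68 -.48 0 0;.68 -.48 0 0;.68 -.48 0 0' >/dev/null
python3 -m creep '.68 -.48 0 0;.68 -.48 0 0;.68 -.48 0 0;.68 -.48 0 0;0 0 0 0' >/dev/null
python3 -m creep '0 0 0 0;0 0 0 0;0 0 0 0;0 0 0 0;0 0 0 0' >/dev/null
python3 to.py 443 -342 9 98.4
python3 - <<'E'
from h import *
T=wpose(); im=bot.camera("wrist"); cv2.imwrite("pics/w7.png",im[:,:,::-1]); np.save("w7.npy",T)
c=np.array([479.8,-336.3]);a=np.radians(8.4);R=np.array([[np.cos(a),-np.sin(a)],[np.sin(a),np.cos(a)]])
L=np.array([(-98.5,-39),(-98.5,39),(98.5,39),(98.5,-39),(22,-36),(22,36)])@R.T+c
print(proj("wrist",np.c_[L,np.full(6,16)],T).round(0))
E
```

```text
t 37.55 pos [ 444.9 -340.8  133.4] yaw 98.4 j6 -46.0 gap 33.0 F [ 0.2 -0.2 -0.4] ff 40.4
units [ 0.069 -0.03   4.148]
turn rad (half-turn free) 0.001
units after turn [ 0.069 -0.03   4.148]
[[214. 113.]
 [309. 113.]
 [300. 315.]
 [223. 315.]
 [223. 247.]
 [300. 247.]]
```

View pics/w7.png

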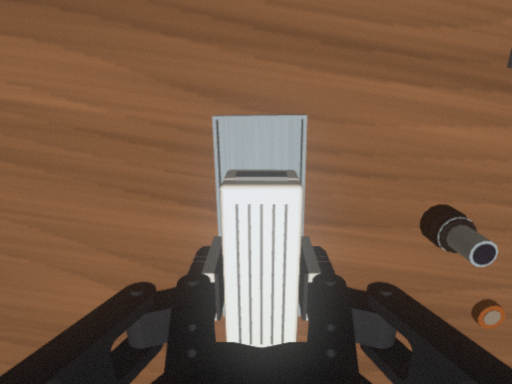

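```bash
python3 -m creep '0 -.07 .6 0;0 0 .6 0;0 0 .6 0;0 0 .6 0;0 0 .6 0' >/dev/null
python3 -m creep '0 0 .5 0;0 0 .3 0;0 0 .2 0;0 0 .1 0;0 0 0 0' 
python3 -m creep '0 0 .04 0;0 0 0 0;0 0 0 0;0 0 0 0;0 0 0 0'
```

```text
time: 38.6
tool_pos: [444.9, -343.3, 10.6]
ee_rot: [[-0.989, -0.146, 0.0], [-0.146, 0.989, -0.0], [-0.0, -0.0, -1.0]]
force: [0.2, -0.2, -1.3]
finger_gap: 33.2
finger_force: 40.4
time: 39.1
tool_pos: [444.9, -343.4, 9.5]
ee_rot: [[-0.989, -0.146, 0.0], [-0.146, 0.989, -0.0], [-0.0, -0.0, -1.0]]
force: [1.0, 0.8, -0.5]
finger_gap: 33.6
finger_force: 40.4
```

```bash
python3 -m creep '0 0 .05 0;0 0 0 0;0 0 0 0;0 0 0 0;0 0 0 0'
python3 -m creep '0 0 0 0;0 0 0 0;0 0 0 0;0 0 -.1 0;0 0 -.25 0' -.14
python3 -m creep '0 0 -.6 0;0 0 -.8 0;0 0 -.9 0;0 0 -.9 0;0 0 -.8 0' >/dev/null
python3 -m creep '-.16 .72 0 0;-.16 .72 0 0;-.16 .72 0 0;-.16 .72 0 0;-.16 .72 0 0' .3 >/dev/null
python3 -m creep '-.16 .72 0 0;-.16 .72 0 0;-.16 .72 0 0;0 0 0 0;0 0 0 0' >/dev/null
python3 to.py 457 -165 37.5 98.4
python3 - <<'E'
from h import *
T=wpose(); im=bot.camera("wrist"); cv2.imwrite("pics/w8.png",im[:,:,::-1]); np.save("w8.npy",T)
print(plane("wrist",[(482,253)],66,np.load("w7.npy")))
print(proj("wrist",[(457,-165,66),(457,-165,0)],T).round(0))
E
```

```text
time: 39.6
tool_pos: [445.0, -343.5, 8.3]
ee_rot: [[-0.989, -0.146, 0.001], [-0.146, 0.989, -0.0], [-0.0, -0.001, -1.0]]
force: [-1.9, 1.3, 5.8]
finger_gap: 33.3
finger_force: 41.0
time: 40.1
tool_pos: [444.3, -342.9, 17.9]
ee_rot: [[-0.989, -0.146, -0.001], [-0.146, 0.989, 0.001], [0.001, 0.001, -1.0]]
force: [0.9, 0.5, 0.2]
finger_gap: 36.7
finger_force: 0.0
t 41.6 pos [ 457.9 -166.7  138.9] yaw 98.4 j6 -28.0 gap 55.2 F [-0.8 -0.2 -0.5] ff 0.0
units [0.022 0.064 3.381]
turn rad (half-turn free) 0.001
units after turn [0.02  0.061 3.381]
[[ 457.74964965 -167.31553611   66.        ]]
[[265. 203.]
 [264. 181.]]
```

View pics/w8.png

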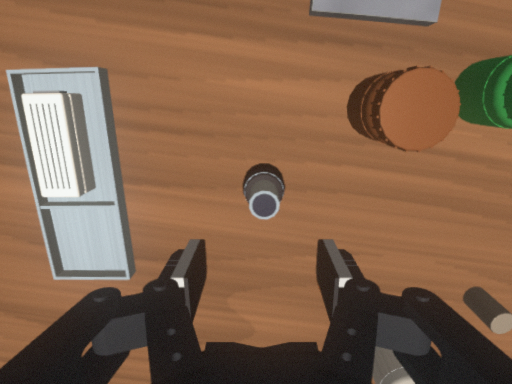

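Mailer lies flat in the long bay, and the eyepiece top at (264,205) is within 2 px of the prediction. Grasping it by the barrel.

```bash
python3 -m creep '-.02 .05 .6 0;0 0 .7 0;0 0 .7 0;0 0 .7 0;0 0 .5 0' >/dev/null
python3 -m creep '0 0 .18 0;0 0 0 0;0 0 0 0;0 0 0 0;0 0 0 0' 
python3 -m creep '0 0 0 0;0 0 0 0;0 0 0 0;0 0 0 0;0 0 0 0' -1 40 >/dev/null
python3 -m creep '0 0 0 0;0 0 0 0;0 0 0 0;0 0 0 0;0 0 0 0'
python3 -m creep '0 0 -.5 0;0 0 -.8 0;0 0 -.8 0;0 0 -.8 0;0 0 -.3 0' >/dev/null
python3 -m creep '0 0 0 0;0 0 0 0;0 0 0 0;0 0 0 0;0 0 0 0'
python3 to.py 541.4 -328.4 41 98.4
```

```text
time: 42.65
tool_pos: [458.6, -165.4, 37.7]
ee_rot: [[-0.989, -0.146, 0.001], [-0.146, 0.989, -0.001], [-0.001, -0.001, -1.0]]
force: [-0.2, -1.2, 0.6]
finger_gap: 55.3
finger_force: 0.0
time: 43.65
tool_pos: [458.2, -165.2, 37.2]
ee_rot: [[-0.989, -0.146, 0.0], [-0.146, 0.989, 0.0], [-0.0, -0.0, -1.0]]
force: [-0.4, 0.4, 5.3]
finger_gap: 22.6
finger_force: 39.3
time: 44.65
tool_pos: [457.6, -165.0, 132.1]
ee_rot: [[-0.989, -0.146, -0.001], [-0.146, 0.989, 0.0], [0.001, 0.001, -1.0]]
force: [-0.2, 0.8, -0.5]
finger_gap: 21.5
finger_force: 39.3
t 44.65 pos [ 457.6 -165.   132.1] yaw 98.4 j6 -28.0 gap 21.5 F [-0.2  0.8 -0.5] ff 39.3
units [-1.973 -5.796  3.031]
turn rad (half-turn free) -0.0
units after turn [-1.967 -5.795  3.037]
```

```bash
python3 -m creep '-.25 -.725 0 0;-.25 -.725 0 0;-.25 -.725 0 0;-.25 -.725 0 0;-.25 -.725 0 0' >/dev/null
python3 -m creep '-.25 -.725 0 0;-.25 -.725 0 0;-.25 -.725 0 0;0 0 0 0;0 0 0 0' >/dev/null
python3 -m creep '0 0 0 0;0 0 0 0;0 0 0 0;0 0 0 0;0 0 0 0' >/dev/null
python3 to.py 541.4 -328.4 41 98.4
python3 - <<'E'
from h import *
T=wpose(); im=bot.camera("wrist"); cv2.imwrite("pics/w9.png",im[:,:,::-1]); np.save("w9.npy",T)
c=np.array([541.4,-328.4]);a=np.radians(8.4);R=np.array([[np.cos(a),-np.sin(a)],[np.sin(a),np.cos(a)]])
L=np.array([(-36,-36),(-36,36),(36,36),(36,-36)])@R.T+c
print(proj("wrist",np.c_[L,np.full(4,3)],T).round(0))
E
```

```text
t 46.15 pos [ 542.7 -328.4  133.1] yaw 98.4 j6 -40.0 gap 21.9 F [ 0.9  0.5 -1.3] ff 39.5
units [0.044 0.006 3.07 ]
turn rad (half-turn free) -0.0
units after turn [0.043 0.005 3.07 ]
[[221. 143.]
 [303. 143.]
 [300. 219.]
 [224. 219.]]
```

View pics/w9.png

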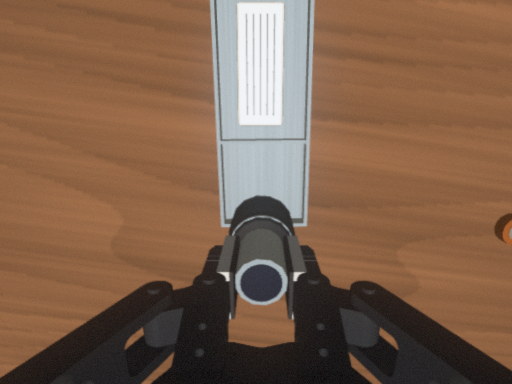

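```bash
python3 -m creep '.03 .02 .6 0;0 0 .6 0;0 0 .6 0;0 0 .5 0;0 0 .4 0' >/dev/null
python3 -m creep '0 0 .2 0;0 0 .12 0;0 0 0 0;0 0 0 0;0 0 0 0'
python3 -m creep '0 0 .04 0;0 0 0 0;0 0 0 0;0 0 0 0;0 0 0 0'
python3 -m creep '0 0 .03 0;0 0 0 0;0 0 0 0;0 0 0 0;0 0 0 0'
```

```text
time: 47.2
tool_pos: [542.2, -328.4, 43.1]
ee_rot: [[-0.989, -0.146, 0.001], [-0.146, 0.989, -0.001], [-0.001, -0.001, -1.0]]
force: [0.3, 0.9, -1.7]
finger_gap: 22.0
finger_force: 39.5
time: 47.7
tool_pos: [541.8, -328.1, 41.1]
ee_rot: [[-0.989, -0.146, 0.0], [-0.146, 0.989, -0.0], [-0.0, -0.0, -1.0]]
force: [0.4, 1.0, -0.9]
finger_gap: 21.8
finger_force: 39.5
time: 48.2
tool_pos: [541.8, -328.2, 40.3]
ee_rot: [[-0.989, -0.146, 0.0], [-0.146, 0.989, -0.0], [-0.0, -0.0, -1.0]]
force: [1.0, -0.0, -0.0]
finger_gap: 22.2
finger_force: 39.7
```

```bash
python3 -m creep '0 0 .02 0;0 0 0 0;0 0 0 0;0 0 0 0;0 0 0 0' | grep force
python3 -m creep '0 0 0 0;0 0 0 0;0 0 0 0;0 0 0 0;0 0 0 0' 0 | grep force
python3 -m creep '0 0 -.3 0;0 0 -.6 0;0 0 -.8 0;0 0 -.8 0;0 0 -.8 0' >/dev/null
python3 -m creep '.8 0 0 0;.8 0 0 0;.8 0 0 0;.8 0 0 0;.8 0 0 0'>/dev/null
python3 -m creep '.8 .4 0 0;.8 .4 0 0;.8 .4 0 0;0 0 0 0;0 0 0 0'
python3 - <<'E'
from h import *
a=bot.camera("top")[:,:,::-1]; b=bot.camera("side")[:,:,::-1]
A=cv2.resize(a[120:300,60:440],(800,379),interpolation=cv2.INTER_CUBIC)
B=cv2.resize(b[130:380,100:360],(229,220)); B2=cv2.resize(b[130:200,180:350],(534,220),interpolation=cv2.INTER_CUBIC)
c=np.zeros((600,800,3),np.uint8); c[:379]=A; c[380:,:229]=B; c[380:,240:774]=B2
cv2.imwrite("pics/end.png",c)
E
```

```text
force: [-1.6, 1.2, 5.3]
finger_force: 40.0
force: [0.1, -0.3, 0.5]
finger_force: 0.0
time: 50.7
tool_pos: [346.7, -320.7, 139.6]
ee_rot: [[-0.989, -0.145, 0.002], [-0.145, 0.989, -0.001], [-0.001, -0.001, -1.0]]
force: [0.4, -0.4, 1.1]
finger_gap: 42.6
finger_force: 0.0
```

View pics/end.png

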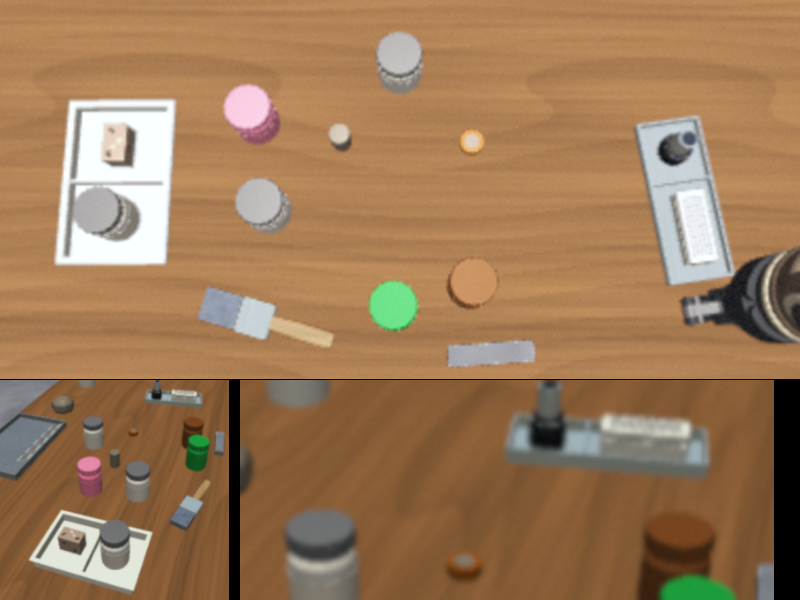

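The picture shows the billet at (117,143) and the full jar at (105,212), upright in separate tub bays. The eyepiece at (676,148) stands in the square bay and the mailer at (695,225) lies along the long bay. The empty jars stand where they were and the arm is clear.

```bash
python3 -c "
from cell import bot
print(bot.job_done())"
```

```text
the job is handed in; nothing more can be done
None
```

Both kits are made up and the job is handed in at about 51 s: billet and full jar upright in the tub's two bays, mailer and eyepiece in the tray; I lifted two of the three jars (one empty and put back, one full at about 4.5 N) and took the third as empty without lifting it.

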